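# Preload a spring ratchet wheel and lock it

## Task

Set the preload on the spring adjuster: loosen its wing lock, then wind the ratchet wheel clockwise by its black bar knob until the small stud on the wheel stands at the pointer. Let go so that the sprung pawl alone holds the wheel on that tooth, then tighten the wing lock fully again. Leave the tools and parts around it where they are.

Things in the scene. Friction and masses are not known exactly. Their poses are not given: they have to be found in the camera images.
- adjuster: Spring adjuster, fixed to the bench: dark steel plate 150 (x) x 250 (y) x 10 mm with a ratchet wheel and black bar knob (axis at x 0, y +30 mm), a wing lock (axis at x 0, y -85 mm), a pointer on the wheel's -x side and a pawl on its +y side. Origin under the plate's centre, z up. All but knob, wing and pawl pin is under 45 mm high. A brake shoe joins lock and wheel.
- wheel (a joint): Angle of wheel and knob, rad, grows clockwise from above (winding). 18 saw teeth 0.349 apart; the pawl holds it at multiples of 0.349 and drops in within 0.05 past each. Stud at the pointer: 2.443 (tooth 7); limit 3.49. A spring (0.08 to 0.15 Nm) turns it back to the last tooth passed when let go. Starts between teeth 0 and 3, held by the lock; once loose it falls back to the tooth below.
- lock (a joint): Angle of the wing lock, rad: 0 = fully tight (hard stop), growing counter-clockwise seen from above as it is loosened, up to 1.3. The brake shoe is clear of the wheel from 0.45 on; while tight the fingers cannot turn the wheel. Stays where it is left (friction about 0.12 Nm, about 0.2 Nm to tighten fully).
- pawl (a joint): Angle of the sprung pawl, rad: about 0 with its tip in a tooth gap, 0.2 on a tooth crest, positive = lifted. Springs in by itself. If the wheel was wound too far, push the upright pin on the pawl's tail (8 mm thick, top 45 mm above the bench) towards the wheel: that lifts the pawl and the wheel springs back.
- knob_grip (a point): On the wheel's axis in the middle of the bar knob, where to grip it, 66 mm above the bench. The bar is black, 58 mm long along this point's x axis, 14 mm thick along its y axis, from 46 to 82 mm above the bench; the point turns with the wheel, z up.
- stud (a point): Top of the small dark upright stud on the wheel, 7 mm across, 41 mm above the bench, 37 mm from the axis; a dark line runs from the hub to it.
- pointer (a point): Tip of the fixed pointer at the wheel's rim, 37 mm above the bench, 54.5 mm from the wheel's axis.
- lock_grip (a point): On the wing lock's axis in the middle of the wing, where to grip it, 66 mm above the bench. The wing is steel, 44 mm long along this point's y axis, 10 mm thick along its x axis, from 49 to 79 mm above the bench; the point turns with the wing, z up.
- pliers: Pliers with red grips, 170 x 62 x 13 mm, lying; a bystander, fixed to the bench. Origin under its middle.
- wrench: Combination wrench, 170 x 31 x 6 mm, lying; a bystander, fixed to the bench. Origin under its middle.
- tape_roll: Roll of black tape, 62 mm across, 19 mm high; a loose bystander. Origin under its middle.
- bearing: Ball bearing, 53 mm across, 15 mm high; a loose bystander. Origin under its middle.
- hex_nut: Steel nut, 27 mm across, 13 mm high, lying on the adjuster's base plate; a loose bystander. Origin under its middle.

How it is judged:
By the outcome, as a careful person would: the job done as asked, in the order asked, and still so for the second after the job is handed in, with the robot touching nothing.
It also fails if it takes over 67 s, if anything falls off the work surface, if the arm or the gripper's body presses on something with over 40 N, if the wrist force passes 120 N, or if a joint passes its speed limit or range.

## Robot

A 7-joint arm with a two-finger parallel gripper is mounted at the origin on a cart in front of the work surface, level with it; the furniture and walls round the work are solid. World frame = base frame: x ahead of the robot, y to its left, z up, the work surface at z = 0. Lengths are in mm, angles in rad, forces in N, time in s.
With the tool pointing down it reaches from about 425 to 950 mm from the base axis. Payload 4.7 kg.
Tool frame: the origin (TCP) lies on the front face of the gripper's body, between the roots of the fingers; the fingertips stand 73 mm ahead of it and the grasp point (between the pads) lies 54 mm ahead of it; y points along the fingers, z is the direction in which the jaws open and shut, and the axes are right-handed (so a half turn about y gives the same grasp; the last joint's range is limited). The gripper opens to 85 mm and grips with 20 to 120 N. Pads are 22 mm wide; open, the fingers measure 114 mm over their backs; the gripper's body (76 mm by 85 mm) begins 54 mm behind the grasp point. The pads swing forward as they close: fully open they stand 13 mm farther back than shut.
Start: joints at [-1.241, 0.469, -0.049, 1.532, 0.024, 1.141, -0.082], TCP at [236.988, 632.042, 303.935] pointing down, gripper open.
Joint ranges: [-2.59, 2.59], [-0.33, 1.99], [-1.39, 1.29], [0.1, 2.45], [-1.04, 4.18], [0.21, 1.99], [-2.66, 2.66]. Speed limits (rad/s): [2.57, 2.57, 3.14, 3.14, 3.14, 3.14, 3.14].

## Interface

Orientations are given as a unit quaternion [x, y, z, w].
In Python, from bench import r gives the robot as it stands.
- The arm moves only by the tool jog_arm, never from a script. Its argument "increments" is a list that holds one entry, the list of rows, each a list of 5 numbers: the opening, from 0 (shut) to 1 (fully open), then the shift along the tool's x, y, z in mm, then the turn about the tool's y in rad. In form: [[[grip, tx, ty, tz, turn], ...]]. A call has 1 to 10 rows; each row shifts and turns the pose as measured when the row begins, along the tool's axes as they then stand; what a row does not reach is not made up. A row lasts 1/8 s, in which the tool goes at most 62.5 mm and 10.7 degrees, less where a joint would pass 70% of its speed; a pose out of reach is approached as far as the arm can. A call with a gripper value outside its range is refused whole. The fingers move at their own pace and stop on an object; "newtons" is the grip in N (left out, the last holds). Time passes only in rows, so rows that do not move let the fingers close. It gives the time, the measured TCP pose, the force and the opening at its end, in the units of the state.
- r.state(): the state, without advancing time (a new reading comes with each control period).
- r.grab_frame(name): name is "scene" or "top"; returns the picture (400x640x3 uint8, red, green, blue); there is no depth.
- r.camera_info(name): a dict with "vertical_fov" (degrees; the focal length in pixels is half the picture's height over the tangent of half this angle, whatever the lens; pixels are square), "cx", "cy" (the principal point, pixels), "D" ([k1, k2, p1, p2, k3] as OpenCV has them; the pictures are not rectified), "position" and "orientation" of the camera in the world. Camera axes: x right, y down, z forward; pixel columns grow to the right and rows downward; lengths in mm; the calibration is good to about 2 mm. A picture is of the moment at which its call begins. camera_info takes no time and is no camera call.
- r.job_done(): hands the job in, once; it reports no verdict.
The state is a dict: "time_s": time; "joint_positions": joint angles; "joint_vel": joint speeds; "joint_torque": joint torques, N m; "tool_pos": TCP position; "tool_rot": TCP orientation; "ft_force": force on the tool from outside, world axes, zero at the start; "torque": the same for the moment, N m; "opening": opening from 0.0 (shut) to 1.0 (fully open).
Only numpy, scipy, OpenCV 4.12 (cv2) and the standard library are available. Lean on these libraries where they do the work, as an engineer would, in place of code of your own. Each camera call takes 0.05 s, during which the arm holds its last target.

## Working session

There is one attempt and no reset: what is moved stays moved. The work goes in short steps, Python scripts to look and compute and a tool call to move; the robot and the scene stay as the last step left them, time stands still between calls to the robot, and variables do not carry over. Pictures are saved under pics/ and viewed, and the job is handed in when it is done.

Besides the shell and the picture viewer there is one more tool, called after ">>>" as a command line: name --argument value ..., lists and objects as JSON in quotes. jog_arm: Moves the arm, as the interface text tells. Its arguments: {"type":"object","properties":{"increments":{"type":"array","items":{"type":"array","items":{"type":"array","items":{"type":"number"}}}},"newtons":{"type":"number"}},"required":["increments"]}

```bash
mkdir -p pics; ls
python3 - <<'E'
from bench import r
import cv2
s=r.state();print(s)
for n in("scene","top"):
    print(r.camera_info(n)); f=r.grab_frame(n); cv2.imwrite(f"pics/{n}0.png",f[:,:,::-1])
E
```

```text
pics
{'time_s': 0.0, 'joint_positions': array([-1.24087814,  0.46943604, -0.04857319,  1.53370344,  0.02410913,
        1.14099889, -0.08227585]), 'joint_vel': array([ 0.00046622, -0.0006356 , -0.00125306,  0.00017895,  0.00021296,
       -0.00100552, -0.00308541]), 'joint_torque': array([-5.56827181e-04, -5.10302997e+01, -4.67484654e-02, -2.37717193e+01,
        1.07110621e-02,  7.15428090e-03,  1.72405066e-05]), 'tool_pos': array([236.88016998, 631.59272335, 302.86082989]), 'tool_rot': array([ 0.69644622, -0.12625976,  0.12607585, -0.69507266]), 'ft_force': array([0.85701201, 0.5229371 , 0.62097124]), 'torque': array([-0.01872763, -0.01768819,  0.01021744]), 'opening': 0.9967682086056857}
{'vertical_fov': 56.04661857831977, 'cx': 315.87991955437707, 'cy': 200.25172475761838, 'D': array([-0.00721506,  0.        ,  0.        ,  0.        ,  0.        ]), 'position': array([ 159.73583683, -560.45380836,  687.28103994]), 'orientation': array([ 0.88223198, -0.26463347,  0.11790699, -0.37112505])}
{'vertical_fov': 47.025815672527045, 'cx': 319.836345122995, 'cy': 205.6474786981453, 'D': array([-0.12688232,  0.        ,  0.        ,  0.        ,  0.        ]), 'position': array([ 329.91927586,  -52.28771387, 1047.48080909]), 'orientation': array([ 0.71224731, -0.69635974,  0.06802014, -0.05621519])}
```

View pics/scene0.png

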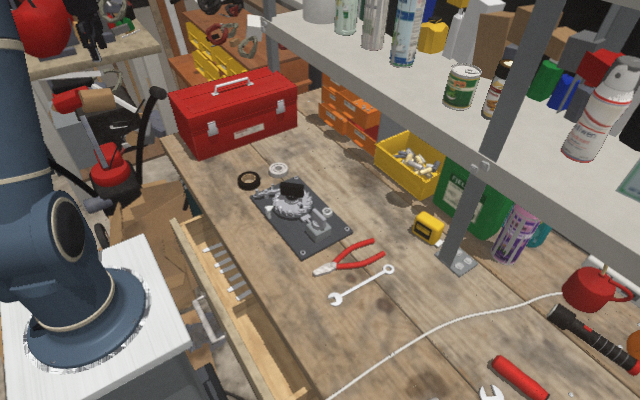

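View pics/top0.png

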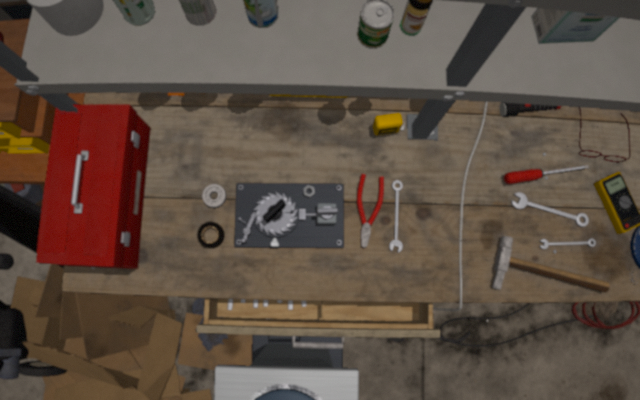

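The scene picture shows the adjuster at about (300,215). The top picture shows it at (290,215), with the wheel at (276,213), the lock at about (325,213), the bearing at (213,195), the tape at (210,235) and the pliers at (370,210). I'll enlarge both.

```bash
cat > h.py <<'E'
import numpy as np, cv2
from bench import r
from scipy.spatial.transform import Rotation as R
def cam(n):
    c=r.camera_info(n); f=200/np.tan(np.radians(c['vertical_fov'])/2)
    K=np.array([[f,0,c['cx']],[0,f,c['cy']],[0,0,1]])
    return K,np.array(c['D']),np.array(c['position']),R.from_quat(c['orientation'])
def ray(n,uv):
    K,D,p,q=cam(n)
    x=cv2.undistortPoints(np.array(uv,float).reshape(-1,1,2),K,D).reshape(-1,2)
    return p,q.apply(np.c_[x,np.ones(len(x))])
def onz(n,uv,z):
    p,d=ray(n,uv); return p+d*((z-p[2])/d[:,2])[:,None]
def proj(n,P):
    K,D,p,q=cam(n); c=q.inv().apply(np.atleast_2d(P)-p)
    return cv2.projectPoints(c,np.zeros(3),np.zeros(3),K,D)[0].reshape(-1,2)
E
python3 - <<'E'
import cv2
a=cv2.imread('pics/top0.png');b=cv2.imread('pics/scene0.png')
cv2.imwrite('pics/topz.png',cv2.resize(a[170:260,190:350],None,fx=5,fy=5,interpolation=cv2.INTER_CUBIC))
cv2.imwrite('pics/scenez.png',cv2.resize(b[160:270,230:390],None,fx=5,fy=5,interpolation=cv2.INTER_CUBIC))
E
```

```text
(no output)
```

View pics/topz.png

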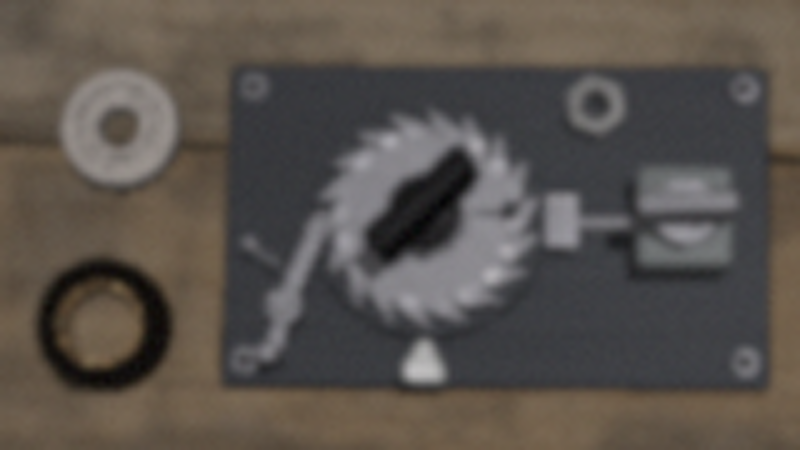

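View pics/scenez.png

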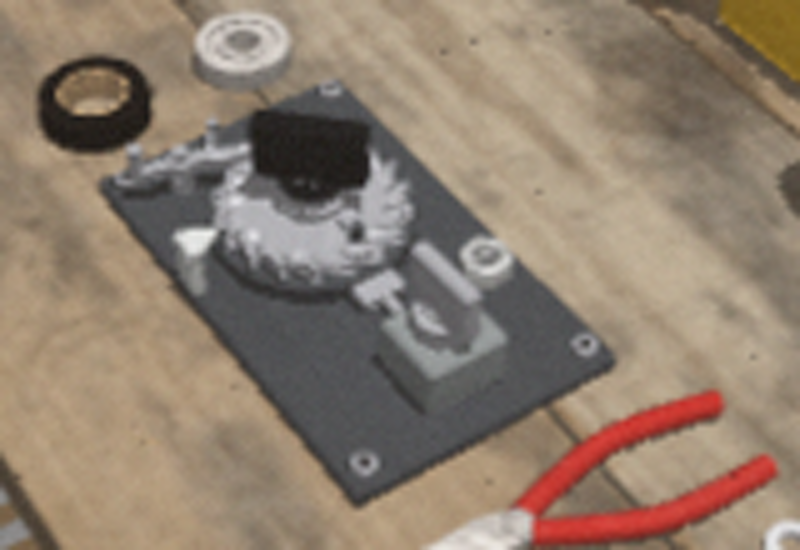

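The zooms show the stud at topz (525,207) on the wheel's right (-y) side. The pointer is at (423,345), the bar runs from (375,245) to (465,160), and the wing runs along y at (688,203). The nut is at (597,105).

Next I'll measure the plate, knob, wing and shelf.

Run:
```python
from h import *
a=cv2.imread('pics/top0.png').astype(np.uint8)
g=cv2.cvtColor(a,cv2.COLOR_BGR2HSV)
m=((g[...,1]<75)&(g[...,2]<95)).astype(np.uint8)*255
roi=np.zeros_like(m);roi[175:255,228:352]=m[175:255,228:352]
roi=cv2.morphologyEx(roi,cv2.MORPH_CLOSE,np.ones((9,9)))
roi=cv2.morphologyEx(roi,cv2.MORPH_OPEN,np.ones((9,9)))
c=max(cv2.findContours(roi,0,2)[0],key=cv2.contourArea)
W=onz('top',c.reshape(-1,2),10)[:,:2].astype(np.float32)
print('plate',cv2.minAreaRect(W))
def z2t(p): return [(np.array(q)+.5)/5-.5+[190,170] for q in p]
P=z2t([(233,66),(768,68),(770,388),(225,388),(253,86),(745,88),(745,362),(245,360)])
print('corner',onz('top',P,10).round(1))
print('stud,ptr',onz('top',z2t([(525,207),(423,340)]),40).round(1))
print('bar ends top',onz('top',z2t([(462,158),(378,250)]),82).round(1))
# bar centroid by black mask
b=((g[...,2]<45)).astype(np.uint8)*255
r2=np.zeros_like(b);r2[195:225,258:290]=b[195:225,258:290]
cc=max(cv2.findContours(r2,0,2)[0],key=cv2.contourArea)
Wb=onz('top',cc.reshape(-1,2),82)[:,:2].astype(np.float32);print('bar',cv2.minAreaRect(Wb),len(cc))
print('wing',onz('top',z2t([(640,202),(737,202)]),79).round(1))
# scene bar top corners, wing top
def z2s(p): return [(np.array(q)+.5)/5-.5+[230,160] for q in p]
print('scene bar',onz('scene',z2s([(253,113),(369,126)]),82).round(1))
print('scene wing top',onz('scene',z2s([(422,245),(472,303)]),79).round(1))
print('scene corners',onz('scene',z2s([(338,83),(615,360),(355,503),(100,182)]),10).round(1))
# shelf : clip
p1,d1=ray('scene',[(483,165)]);p2,d2=ray('top',[(460,94)])
A=np.c_[d1[0],-d2[0]];s=np.linalg.lstsq(A,p2-p1,rcond=None)[0];print('shelf',p1+d1[0]*s[0],p2+d2[0]*s[1])
```

```text
plate ((492.99652099609375, 10.617973327636719), (153.32752990722656, 268.2726135253906), 0.7628120183944702)
corner [[ 563.6  127.    10. ]
 [ 568.7 -120.7   10. ]
 [ 420.4 -123.5   10. ]
 [ 414.5  122.9   10. ]
 [ 554.3  117.2   10. ]
 [ 558.9 -110.2   10. ]
 [ 432.  -112.    10. ]
 [ 427.4  114.5   10. ]]
stud,ptr [[495.8 -11.5  40. ]
 [435.4  31.6  40. ]]
bar ends top [[509.4  14.3  82. ]
 [468.9  48.6  82. ]]
bar ((486.3321533203125, 28.90049171447754), (25.928876876831055, 54.256221771240234), 47.04890441894531) 28
wing [[ 492.7  -62.1   79. ]
 [ 493.7 -103.6   79. ]]
scene bar [[473.3  53.8  82. ]
 [515.5  15.1  82. ]]
scene wing top [[ 494.2  -63.5   79. ]
 [ 492.9 -105.5   79. ]]
scene corners [[ 562.5  123.1   10. ]
 [ 566.9 -121.6   10. ]
 [ 418.5 -125.1   10. ]
 [ 416.6  122.9   10. ]]
shelf [ 670.6849935  -308.11836249  293.91675674] [ 672.31247704 -309.51487558  295.13489374]
```

```bash
cat >> h.py <<'E'
def st():
    s=r.state(); q=R.from_quat(s['tool_rot']); M=q.as_matrix()
    yaw=np.degrees(np.arctan2(M[1,2],M[0,2]))
    return s,M,yaw
def goto(P,yawdeg=None):
    # remaining shift in tool axes; turn about tool y (cw from above = +); yaw of jaw axis (mod 180)
    s,M,y=st(); d=np.array(P)-s['tool_pos']
    print('t',round(s['time_s'],2),'tcp',s['tool_pos'].round(1),'jawyaw',round(y,2),'open',round(s['opening'],3),'F',s['ft_force'].round(1),'T',s['torque'].round(2),'q',s['joint_positions'].round(2))
    print('tool shift',(M.T@d).round(1),'tilt down',M[:,1].round(3))
    if yawdeg is not None: print('turn (mod pi)',round(np.radians((y-yawdeg+90)%180-90),3))
E
python3 - <<'E'
from h import *
s,M,y=st();print(M.round(3))
goto([493,-84.5,200],1.1)
goto([491,30.5,200],-35+90)
E
```

```text
[[ 0.936 -0.001  0.351]
 [-0.351 -0.002  0.936]
 [ 0.    -1.    -0.002]]
t 0.1 tcp [236.9 631.6 302.9] jawyaw 69.44 open 1.003 F [-0.5  0.2  0.1] T [ 0.    0.   -0.02] q [-1.24  0.47 -0.05  1.53  0.02  1.14 -0.08]
tool shift [ 491.3  104.  -580.4] tilt down [-0.001 -0.002 -1.   ]
turn (mod pi) 1.193
t 0.1 tcp [236.9 631.6 302.9] jawyaw 69.44 open 1.003 F [-0.5  0.2  0.1] T [ 0.    0.   -0.02] q [-1.24  0.47 -0.05  1.53  0.02  1.14 -0.08]
tool shift [ 449.   103.8 -473.5] tilt down [-0.001 -0.002 -1.   ]
turn (mod pi) 0.252
```

Run:
```python
from h import *
p1,d1=ray('scene',[(235,83)]);p2,d2=ray('top',[(78,180)])
A=np.c_[d1[0],-d2[0]];s=np.linalg.lstsq(A,p2-p1,rcond=None)[0];print('box',p1+d1[0]*s[0],p2+d2[0]*s[1])
print(onz('top',[(137,267),(40,262),(150,110)],130))
```

```text
box [537.47779581 422.62354003 164.99551993] [527.94671684 426.17154351 164.78045253]
[[358.95138712 299.2150456  130.        ]
 [360.58481316 511.32392426 130.        ]
 [692.50957391 302.32600793 130.        ]]
```

>>> jog_arm --increments '[[[1,36,0,-44,0],[1,36,0,-44,0],[1,36,0,-44,0],[1,36,0,-44,0]]]' --newtons 60

```text
time_s: 0.6
tool_pos: [309.0, 413.8, 300.0]
tool_rot: [0.698, -0.124, 0.122, -0.695]
ft_force: [0.5, -0.4, 1.1]
opening: 1.0
```

>>> jog_arm --increments '[[[1,38,0,-44,0],[1,38,0,-44,0],[1,38,0,-44,0],[1,38,0,-44,0],[1,38,10,-44,0],[1,38,20,-44,0],[1,38,20,-44,0],[1,38,20,-44,0],[1,30,10,-44,0],[1,0,0,0,0]]]'

```text
time_s: 1.85
tool_pos: [489.4, -92.5, 219.2]
tool_rot: [0.697, -0.125, 0.126, -0.695]
ft_force: [-0.2, 0.5, -0.2]
opening: 0.999
```

```bash
python3 -c "
from h import *
goto([493,-84.5,200],1.1)"
```

```text
t 1.85 tcp [489.4 -92.5 219.2] jawyaw 69.57 open 0.999 F [-0.2  0.5 -0.2] T [0.03 0.01 0.02] q [-0.23  0.29  0.4   2.06 -0.15  0.82  1.47]
tool shift [ 0.6 19.2  8.8] tilt down [-0.    -0.004 -1.   ]
turn (mod pi) 1.195
```

>>> jog_arm --increments '[[[1,0,0,8,0.18],[1,0,0,0,0.18],[1,0,0,0,0.18],[1,0,0,0,0.18],[1,0,0,0,0.18],[1,0,0,0,0.18],[1,0,0,0,0.12],[1,0,0,0,0]]]'

```text
time_s: 2.85
tool_pos: [489.9, -76.2, 217.8]
tool_rot: [-0.497, 0.506, -0.502, 0.496]
ft_force: [0.7, 0.7, -0.3]
opening: 1.0
```

```bash
python3 -c "
from h import *
goto([493,-84.5,120],1.1)
for n in ('scene','top'):
  f=r.grab_frame(n)[:,:,::-1]
  u=f[110:270,230:430] if n=='scene' else f[150:270,190:390]
  cv2.imwrite(f'pics/{n}1.png',cv2.resize(u,None,fx=3.5,fy=3.5,interpolation=2))
"
```

```text
t 2.85 tcp [489.9 -76.2 217.8] jawyaw -0.81 open 1.0 F [ 0.7  0.7 -0.3] T [-0.01 -0.03 -0.02] q [-0.47  0.33  0.66  2.07 -0.27  0.84  0.34]
tool shift [ 8.4 97.8  3.8] tilt down [-0.006  0.002 -1.   ]
turn (mod pi) -0.033
```

View pics/scene1.png

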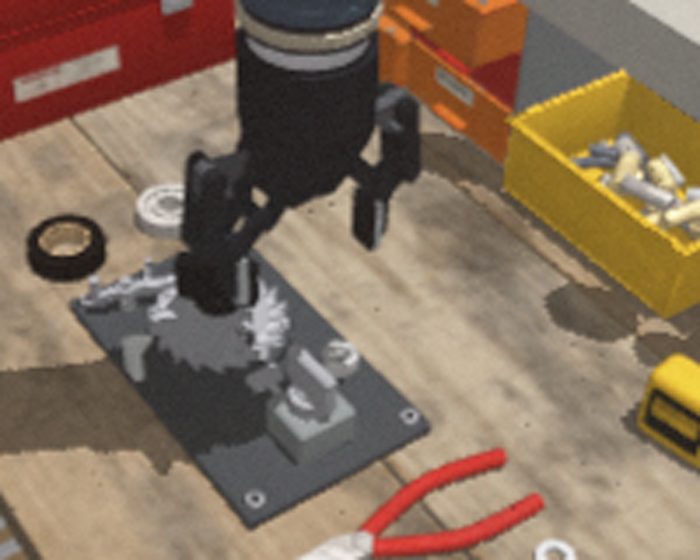

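View pics/top1.png

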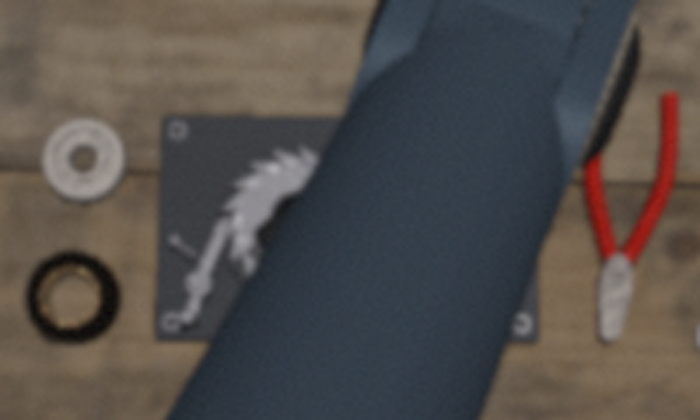

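The scene picture shows the gripper above the adjuster with the wing clear in front, at about (315,375). The arm hides the top view of the lock. I'll centre on the wing and go down.

>>> jog_arm --increments '[[[0.6,8,24,3,-0.03],[0.6,0,24,0,0],[0.6,0,24,0,0],[0.6,0,10,0,0],[0.6,0,0,0,0]]]'

```text
time_s: 3.58
tool_pos: [493.6, -83.1, 134.6]
tool_rot: [-0.506, 0.495, -0.492, 0.507]
ft_force: [-0.3, -0.4, -0.2]
opening: 0.6
```

```bash
python3 -c "
from h import *
goto([493,-84.5,120],1.1)
for n in ('scene',):
  f=r.grab_frame(n)[:,:,::-1]
  u=f[130:270,230:390] if n=='scene' else f[150:270,190:390]
  cv2.imwrite(f'pics/{n}2.png',cv2.resize(u,None,fx=4,fy=4,interpolation=2))
"
```

```text
t 3.58 tcp [493.6 -83.1 134.6] jawyaw 1.49 open 0.6 F [-0.3 -0.4 -0.2] T [-0.05 -0.03 -0.02] q [-0.36  0.46  0.56  2.12 -0.4   0.66  0.51]
tool shift [ 1.4 14.6 -0.6] tilt down [-0.002  0.005 -1.   ]
turn (mod pi) 0.007
```

View pics/scene2.png

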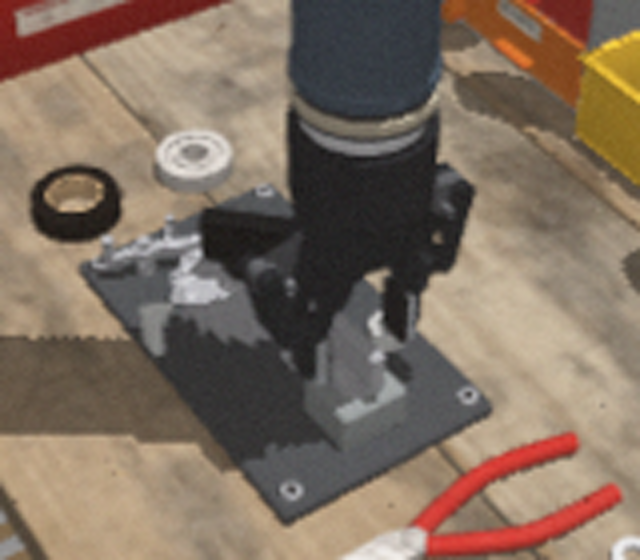

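The fingers straddle the wing at about (355,350). I'll go down to grip height and close.

>>> jog_arm --increments '[[[0.6,1,14,-0.5,0],[0.6,0,2,0,0],[0,0,0,0,0],[0,0,0,0,0],[0,0,0,0,0],[0,0,0,0,0]]]' --newtons 60

```text
time_s: 4.38
tool_pos: [494.2, -84.2, 120.0]
tool_rot: [-0.505, 0.494, -0.492, 0.508]
ft_force: [-0.4, 0.8, -1.7]
opening: 0.306
```

```bash
python3 -c "
from h import *
goto([493,-84.5,120],1.1)"
```

```text
t 4.38 tcp [494.2 -84.2 120. ] jawyaw 1.54 open 0.306 F [-0.4  0.8 -1.7] T [-0.08  0.03  0.04] q [-0.33  0.49  0.54  2.13 -0.43  0.63  0.53]
tool shift [ 0.3  0.  -1.3] tilt down [ 0.002  0.005 -1.   ]
turn (mod pi) 0.008
```

Still closing, so I'll wait a few more rows.

>>> jog_arm --increments '[[[0,0,0,0,0],[0,0,0,0,0],[0,0,0,0,0],[0,0,0,0,0]]]'

```text
time_s: 4.88
tool_pos: [494.3, -84.2, 120.0]
tool_rot: [-0.505, 0.494, -0.492, 0.508]
ft_force: [0.5, -0.0, -0.5]
opening: 0.305
```

```bash
python3 -c "
from h import *
goto([493,-84.5,120],1.1)"
```

```text
t 4.88 tcp [494.3 -84.2 120. ] jawyaw 1.54 open 0.305 F [ 0.5 -0.  -0.5] T [-0.02  0.06 -0.02] q [-0.33  0.49  0.54  2.13 -0.43  0.63  0.53]
tool shift [ 0.3 -0.  -1.3] tilt down [ 0.002  0.005 -1.   ]
turn (mod pi) 0.008
```

```bash
python3 -c "
from h import *
for n in ('scene',):
  f=r.grab_frame(n)[:,:,::-1]
  u=f[170:250,270:350]
  cv2.imwrite(f'pics/{n}3.png',cv2.resize(u,None,fx=7,fy=7,interpolation=2))
"
```

```text
(no output)
```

View pics/scene3.png

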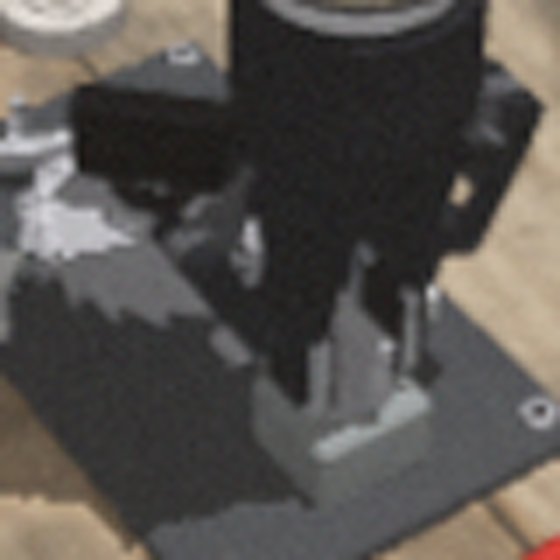

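The fingers stopped 26 mm apart, but the wing is 10 mm thick. The tips (about z 47) have probably caught on the wing's round hub. I'll open a little, go up 6 mm and close again.

>>> jog_arm --increments '[[[0.45,0,0,0,0],[0.45,0,-6,-1,0],[0,0,-1,0,0],[0,0,0,0,0],[0,0,0,0,0],[0,0,0,0,0]]]'

```text
time_s: 5.68
tool_pos: [494.1, -84.3, 128.2]
tool_rot: [-0.504, 0.493, -0.493, 0.509]
ft_force: [-0.2, -0.3, 1.0]
opening: 0.099
```

```bash
python3 -c "
from h import *
goto([493,-84.5,127],1.1)"
```

```text
t 5.67 tcp [494.1 -84.3 128.2] jawyaw 1.54 open 0.099 F [-0.2 -0.3  1. ] T [ 0.03  0.08 -0.03] q [-0.34  0.47  0.55  2.12 -0.42  0.64  0.52]
tool shift [ 0.2  1.1 -1.1] tilt down [ 0.004  0.005 -1.   ]
turn (mod pi) 0.008
```

The wing is gripped now. Loosening counter-clockwise, so the turn is negative.

>>> jog_arm --increments '[[[0,0,0,0,-0.1],[0,0,0,0,-0.15],[0,0,0,0,-0.15],[0,0,0,0,-0.15],[0,0,0,0,-0.15],[0,0,0,0,-0.15],[0,0,0,0,0]]]'

```text
time_s: 6.55
tool_pos: [495.9, -83.4, 128.2]
tool_rot: [-0.665, 0.231, -0.234, 0.671]
ft_force: [0.9, 0.6, 1.1]
opening: 0.102
```

```bash
python3 -c "
from h import *
goto([493,-84.5,127],1.1)
for n in ('scene','top'):
  f=r.grab_frame(n)[:,:,::-1]
  u=f[150:250,230:370] if n=='scene' else f[170:260,190:350]
  cv2.imwrite(f'pics/{n}4.png',cv2.resize(u,None,fx=5,fy=5,interpolation=2))
"
```

```text
t 6.55 tcp [495.9 -83.4 128.2] jawyaw 51.65 open 0.102 F [0.9 0.6 1.1] T [-0.04  0.22  0.11] q [-0.16  0.44  0.31  2.11 -0.24  0.62  1.22]
tool shift [-1.6  1.1 -2.7] tilt down [ 0.006  0.006 -1.   ]
turn (mod pi) 0.882
```

View pics/scene4.png

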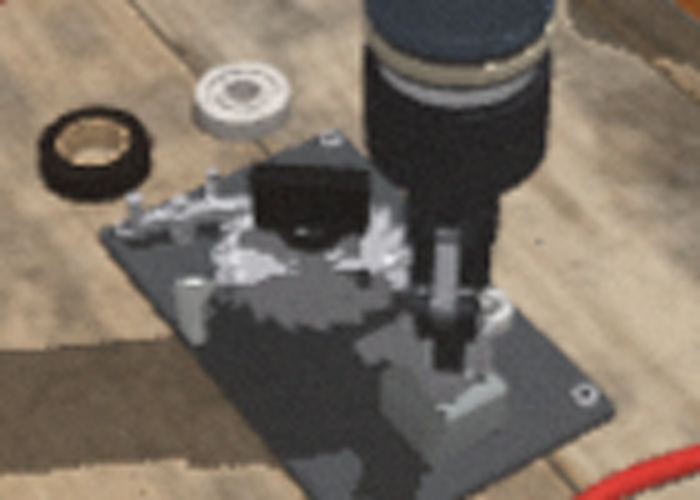

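>>> jog_arm --increments '[[[0.5,0,0,0,0],[0.5,0,0,0,0],[0.6,0,-25,0,0],[0.6,0,-25,0,0],[0.6,0,0,0,0]]]'

```text
time_s: 7.28
tool_pos: [494.3, -84.0, 178.4]
tool_rot: [-0.665, 0.234, -0.235, 0.669]
ft_force: [0.2, -0.2, 0.3]
opening: 0.599
```

```bash
python3 -c "
from h import *
goto([491,31,170],-35+90)
for n in ('scene',):
  f=r.grab_frame(n)[:,:,::-1]
  cv2.imwrite('pics/scene5f.png',f)
  u=f[150:250,230:370]
  cv2.imwrite(f'pics/{n}5.png',cv2.resize(u,None,fx=5,fy=5,interpolation=2))
"
```

```text
t 7.28 tcp [494.3 -84.  178.4] jawyaw 51.29 open 0.599 F [ 0.2 -0.2  0.3] T [0.   0.02 0.07] q [-0.2   0.36  0.35  2.08 -0.19  0.73  1.17]
tool shift [-74.5   8.9  87.6] tilt down [ 0.003  0.005 -1.   ]
turn (mod pi) -0.065
```

View pics/scene5.png

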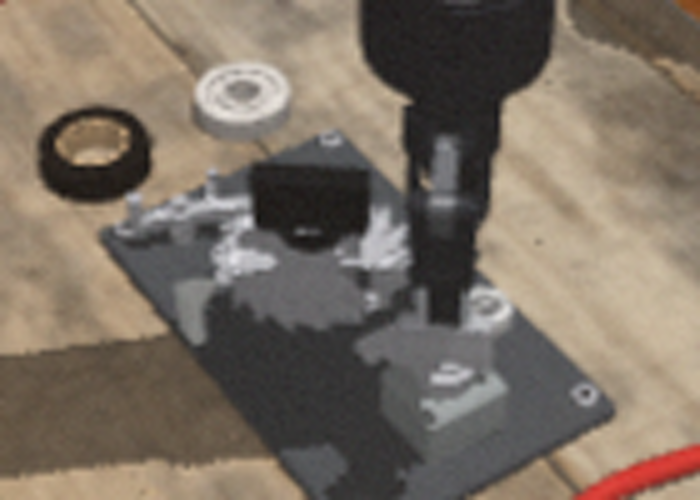

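The wing has turned and now shows broadside at about (435,345). The knob's top edge runs from about (253,163) to (369,169).

Run:
```python
from h import *
a=cv2.imread('pics/scene5f.png')
g=a.max(2)
for name in('scene5f.png','scene0.png'):
    g=cv2.imread('pics/'+name).max(2)
    u=g[178:206,276:308].astype(int)
    m=(u<48).astype(np.uint8)
    # top edge of the black block per column
    pts=[]
    for c in range(32):
        rows=np.where(m[:,c])[0]
        if len(rows)>5: pts.append((c+276,rows[0]+178-0.5,rows[-1]+178))
    pts=np.array(pts); print(name,pts[[0,-1]])
    k=pts[2:-2]; p=np.polyfit(k[:,0],k[:,1],1); x0,x1=pts[0,0]-.5,pts[-1,0]+.5
    P=onz('scene',[(x0,np.polyval(p,x0)),(x1,np.polyval(p,x1))],82)
    print(P.round(1),np.linalg.norm(P[1]-P[0]),np.degrees(np.arctan2(*(P[1]-P[0])[[1,0]])), P.mean(0))
```

```text
scene5f.png [[281.  182.5 194. ]
 [302.  183.5 195. ]]
[[474.1  53.6  82. ]
 [515.5  19.2  82. ]] 53.87099113473067 -39.7327293618179 [494.77737629  36.38121287  82.        ]
scene0.png [[281.  182.5 193. ]
 [302.  184.5 196. ]]
[[475.3  55.7  82. ]
 [514.4  17.5  82. ]] 54.72005688509641 -44.28949865002506 [494.85036701  36.5920738   82.        ]
```

>>> jog_arm --increments '[[[0.7,-37,0,44,0],[0.7,-37,0,43,0],[0.7,0,0,0,0]]]'

```text
time_s: 7.7
tool_pos: [489.3, 32.3, 175.2]
tool_rot: [-0.666, 0.237, -0.234, 0.668]
ft_force: [0.3, -0.9, 0.6]
opening: 0.7
```

```bash
python3 -c "
from h import *
goto([490.6,31,126],-38+90)"
```

```text
t 7.7 tcp [489.3  32.3 175.2] jawyaw 51.06 open 0.7 F [ 0.3 -0.9  0.6] T [ 0.   -0.01 -0.  ] q [-0.42  0.34  0.32  2.1  -0.17  0.72  0.91]
tool shift [ 2.1 49.2 -0.3] tilt down [-0.003  0.004 -1.   ]
turn (mod pi) -0.016
```

>>> jog_arm --increments '[[[0.7,2,20,0,-0.01],[0.7,0,20,0,0],[0.7,0,9,0,0],[0,0,0,0,0],[0,0,0,0,0],[0,0,0,0,0],[0,0,0,0,0],[0,0,0,0,0]]]'

```text
time_s: 8.7
tool_pos: [492.7, 32.7, 123.3]
tool_rot: [-0.666, 0.232, -0.232, 0.67]
ft_force: [2.1, 1.3, -5.6]
opening: 0.153
```

```bash
python3 -c "
from h import *
goto([490.6,31,126],-38+90)
for n in ('scene',):
  f=r.grab_frame(n)[:,:,::-1]
  u=f[140:250,230:370]
  cv2.imwrite(f'pics/{n}6.png',cv2.resize(u,None,fx=5,fy=5,interpolation=2))"
```

```text
t 8.7 tcp [492.7  32.7 123.3] jawyaw 51.66 open 0.153 F [ 2.1  1.3 -5.6] T [-0.25 -0.   -0.08] q [-0.38  0.44  0.29  2.13 -0.22  0.6   0.97]
tool shift [-0.5 -2.7 -2.6] tilt down [ 0.001  0.006 -1.   ]
turn (mod pi) -0.006
```

View pics/scene6.png

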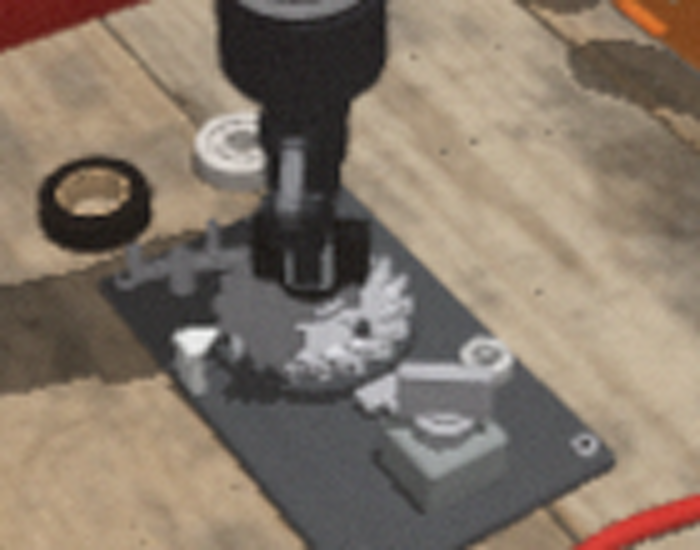

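The jaws hold the bar (opening about 13 mm). The stud shows at about (360,327), and the wing is turned. I'll wind clockwise and check progress partway.

>>> jog_arm --increments '[[[0,0,-2,0,0.1],[0,0,0,0,0.15],[0,0,0,0,0.15],[0,0,0,0,0.15],[0,0,0,0,0.15],[0,0,0,0,0.15],[0,0,0,0,0]]]'

```text
time_s: 9.62
tool_pos: [492.0, 32.6, 123.3]
tool_rot: [-0.506, 0.493, -0.492, 0.509]
ft_force: [2.5, 0.2, -6.5]
opening: 0.146
```

```bash
python3 -c "
from h import *
goto([492,32.5,126],51.66-107)
for n in ('scene',):
  f=r.grab_frame(n)[:,:,::-1]
  u=f[140:250,230:370]
  cv2.imwrite(f'pics/{n}7.png',cv2.resize(u,None,fx=5,fy=5,interpolation=2))"
```

```text
t 9.62 tcp [492.   32.6 123.3] jawyaw 1.75 open 0.146 F [ 2.5  0.2 -6.5] T [-0.03 -0.13  0.09] q [-0.56  0.47  0.52  2.14 -0.4   0.62  0.28]
tool shift [ 0.1 -2.7 -0. ] tilt down [ 0.002  0.004 -1.   ]
turn (mod pi) 0.996
```

View pics/scene7.png

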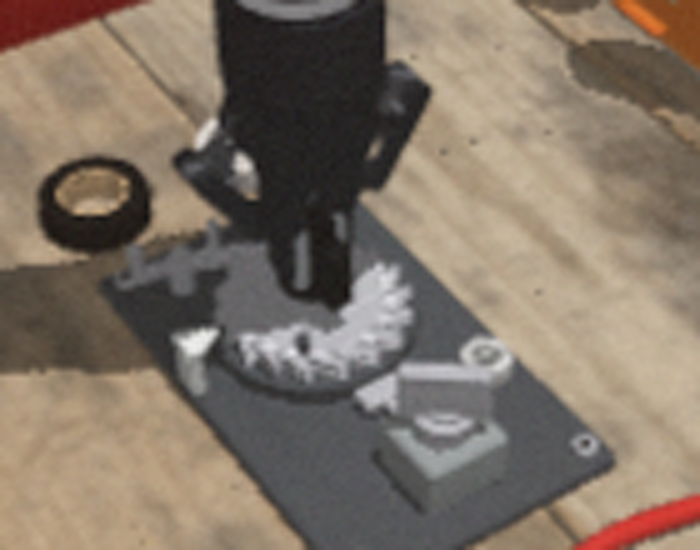

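The stud has moved to (303,345) and the wheel is following. Winding the rest.

>>> jog_arm --increments '[[[0,0,0,0,0.15],[0,0,0,0,0.15],[0,0,0,0,0.15],[0,0,0,0,0.15],[0,0,0,0,0.15],[0,0,0,0,0.12],[0,0,0,0,0]]]'

```text
time_s: 10.55
tool_pos: [491.5, 32.7, 123.3]
tool_rot: [-0.249, 0.663, -0.659, 0.252]
ft_force: [1.4, 0.4, -5.6]
opening: 0.156
```

```bash
python3 -c "
from h import *
goto([492,32.5,126],51.66-107)
for n in ('scene',):
  f=r.grab_frame(n)[:,:,::-1]
  cv2.imwrite(f'pics/{n}8f.png',f)
  u=f[140:250,230:370]
  cv2.imwrite(f'pics/{n}8.png',cv2.resize(u,None,fx=5,fy=5,interpolation=2))"
```

```text
t 10.55 tcp [491.5  32.7 123.3] jawyaw -48.47 open 0.156 F [ 1.4  0.4 -5.6] T [-0.16 -0.24  0.04] q [-0.73  0.53  0.76  2.15 -0.6   0.68 -0.4 ]
tool shift [-0.2 -2.7  0.5] tilt down [ 0.002  0.006 -1.   ]
turn (mod pi) 0.12
```

View pics/scene8.png

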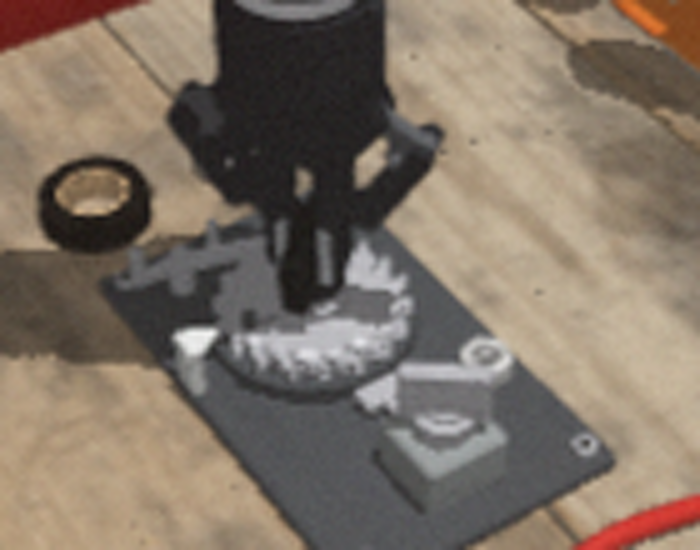

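```bash
python3 -c "
from h import *
a=cv2.imread('pics/scene8f.png').max(2); print(a[197:209,272:290])
def z(p): return (np.array(p)+.5)/5-.5+[230,140]
P=onz('scene',[z((252,314))],41); Q=onz('scene',[z((213,337))],37)
c=np.array([491.5,32.3])
for X in(P,Q): v=X[0,:2]-c; print(X.round(1),np.linalg.norm(v),np.degrees(np.arctan2(v[1],v[0])))
print(proj('scene',[[491.5-37,32.3-.7,41],[491.5-54.5,32.3-1,37]]), 5*(proj('scene',[[491.5-37,32.3-.7,41],[491.5-54.5,32.3-1,37]])-[230,140]))
"
```

```text
[[ 47  53  86 102 105  97 104 103 102 102 105 103 102  79  50  28  29  37]
 [ 51  60  86 103 105 101 108 102 107 103 106 103 106  92  54  33  30  34]
 [ 67  92 103 104 101 105 105 103 100 101 105 103 106  91  57  34  30  30]
 [ 78  97 104  98  99 102 104 103 102 106 102 106 102 102  65  32  36  33]
 [ 74 103  98 105 100 105 101  97  95 103 105 106 105 104  70  40  33  30]
 [ 65  89 101 102 102 105  82  63  65  91 106 104 102 101  98  75  60  49]
 [ 52  64  90 101 104 101  74  54  60  86  96  91  83  91 100 103 105  96]
 [ 52  81  99 100 101 103  73  52  58  74  86  87  96 106 102 105 105 107]
 [132 113 101 101 104 105  85  61  64  92 105 107 126 116 104 102 104 108]
 [227 160  92  91 105 127 112 110 126 133 134 134 168 157 133 133 132 135]
 [192 114  71  56 129 172 151 169 205 204 189 186 188 189 191 190 191 189]
 [128  67  62  63 126 167 136 151 206 212 188 182 188 198 194 190 189 188]]
[[457.   30.7  41. ]] 34.562172671523555 -177.30247997772233
[[435.   30.8  37. ]] 56.55144577153256 -178.44815377900358
[[278.93141583 202.56352107]
 [272.82646918 206.54806743]] [[244.65707915 312.81760536]
 [214.13234591 332.74033713]]
```

>>> jog_arm --increments '[[[0,0,0,0,0.11],[0,0,0,0,0]]]'

```text
time_s: 10.85
tool_pos: [491.4, 32.8, 123.3]
tool_rot: [-0.214, 0.676, -0.671, 0.217]
ft_force: [0.8, 0.4, -5.8]
opening: 0.155
```

```bash
python3 -c "
from h import *
goto([492,32.5,126],51.66-107)
for n in ('scene',):
  f=r.grab_frame(n)[:,:,::-1]
  u=f[170:230,250:330]
  cv2.imwrite(f'pics/{n}9.png',cv2.resize(u,None,fx=8,fy=8,interpolation=2))"
```

```text
t 10.85 tcp [491.4  32.8 123.3] jawyaw -54.53 open 0.155 F [ 0.8  0.4 -5.8] T [-0.18 -0.26  0.13] q [-0.75  0.54  0.79  2.15 -0.63  0.68 -0.49]
tool shift [-0.3 -2.7  0.5] tilt down [ 0.002  0.007 -1.   ]
turn (mod pi) 0.014
```

View pics/scene9.png

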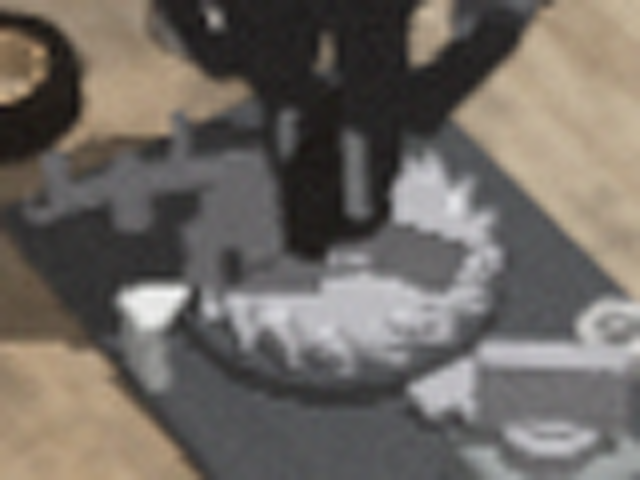

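Before the last jog the stud was at the pointer line, measured -177.3° against -178.4°. It's now about 6° past. I'll add a small margin so the pawl drops in, then let go and lift.

>>> jog_arm --increments '[[[0,0,0,0,0.05],[0,0,0,0,0],[0.3,0,0,0,0],[0.6,0,0,0,0],[0.6,0,0,0,0],[0.6,0,-25,0,0],[0.6,0,-25,0,0],[0.6,0,0,0,0]]]'

```text
time_s: 11.9
tool_pos: [491.8, 31.6, 175.9]
tool_rot: [-0.196, 0.682, -0.676, 0.2]
ft_force: [0.1, 0.7, 0.3]
opening: 0.6
```

```bash
python3 -c "
from h import *
goto([494.3,-84,170],51.5)
for n in ('scene',):
  f=r.grab_frame(n)[:,:,::-1]
  cv2.imwrite(f'pics/{n}10f.png',f)
  u=f[160:240,250:350]
  cv2.imwrite(f'pics/{n}10.png',cv2.resize(u,None,fx=7,fy=7,interpolation=2))"
```

```text
t 11.9 tcp [491.8  31.6 175.9] jawyaw -57.51 open 0.6 F [0.1 0.7 0.3] T [-0.04  0.02 -0.01] q [-0.84  0.46  0.9   2.12 -0.53  0.79 -0.61]
tool shift [60.   4.8 98.9] tilt down [ 0.003  0.01  -1.   ]
turn (mod pi) 1.239
```

View pics/scene10.png

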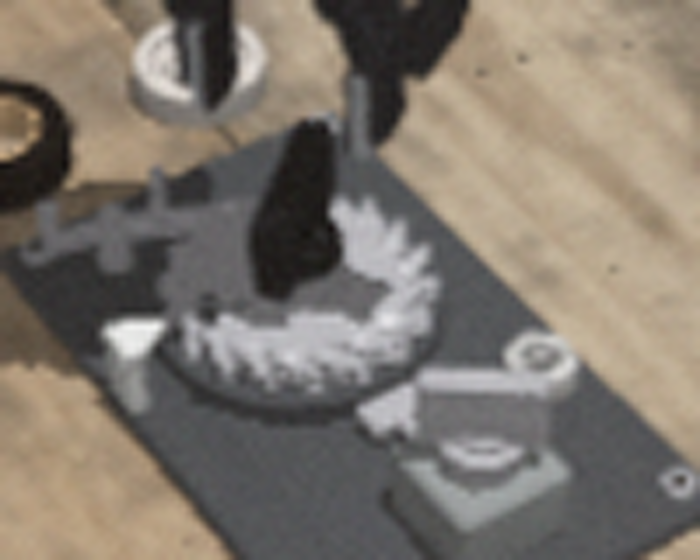

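The stud sits at zoom (208,305), which is pixel (279.3,203.1). I predicted (278.9,202.6) for the stud at the pointer, so the pawl is holding tooth 7. Back to the wing now, turning counter-clockwise to stay inside joint 7's range.

>>> jog_arm --increments '[[[0.6,20,0,33,0],[0.6,20,0,33,0],[0.6,20,0,33,0],[0.6,0,0,0,-0.18],[0.6,0,0,0,-0.18],[0.6,0,0,0,-0.18],[0.6,0,0,0,-0.18],[0.6,0,0,0,-0.18],[0.6,0,0,0,-0.18],[0.6,0,0,0,-0.18]]]'

```text
time_s: 13.2
tool_pos: [488.5, -85.4, 163.7]
tool_rot: [0.569, -0.427, 0.413, -0.569]
ft_force: [-0.3, -0.5, 1.0]
opening: 0.596
```

>>> jog_arm --increments '[[[0.6,0,0,0,-0.18],[0.6,0,0,0,-0.18],[0.6,0,0,0,-0.18],[0.6,0,0,0,-0.1],[0.6,0,0,0,0]]]'

```text
time_s: 13.82
tool_pos: [485.2, -84.5, 158.6]
tool_rot: [-0.672, 0.223, -0.202, 0.676]
ft_force: [-0.3, -0.1, 0.4]
opening: 0.601
```

```bash
python3 -c "
from h import *
goto([494.3,-84,128],51.5)"
```

```text
t 13.82 tcp [485.2 -84.5 158.6] jawyaw 55.04 open 0.601 F [-0.3 -0.1  0.4] T [-0.   -0.01  0.02] q [-0.19  0.39  0.34  2.1  -0.21  0.72  1.26]
tool shift [ 8.  30.3  5.8] tilt down [-0.026  0.014 -1.   ]
turn (mod pi) 0.062
```

>>> jog_arm --increments '[[[0.6,8,0,6,0.06],[0.6,0,10,0,0],[0.6,0,10,0,0],[0.6,0,0,0,0]]]'

```text
time_s: 14.32
tool_pos: [492.5, -83.6, 134.7]
tool_rot: [-0.666, 0.246, -0.222, 0.668]
ft_force: [0.1, 1.0, 0.7]
opening: 0.602
```

```bash
python3 -c "
from h import *
goto([495,-84,128],51.5)
for n in ('scene',):
  f=r.grab_frame(n)[:,:,::-1]
  u=f[160:240,250:350]
  cv2.imwrite(f'pics/{n}11.png',cv2.resize(u,None,fx=7,fy=7,interpolation=2))"
```

```text
t 14.32 tcp [492.5 -83.6 134.7] jawyaw 51.35 open 0.602 F [0.1 1.  0.7] T [-0.02 -0.01  0.01] q [-0.18  0.44  0.34  2.1  -0.25  0.68  1.22]
tool shift [2.5 6.6 1.3] tilt down [-0.031  0.015 -0.999]
turn (mod pi) -0.003
```

View pics/scene11.png

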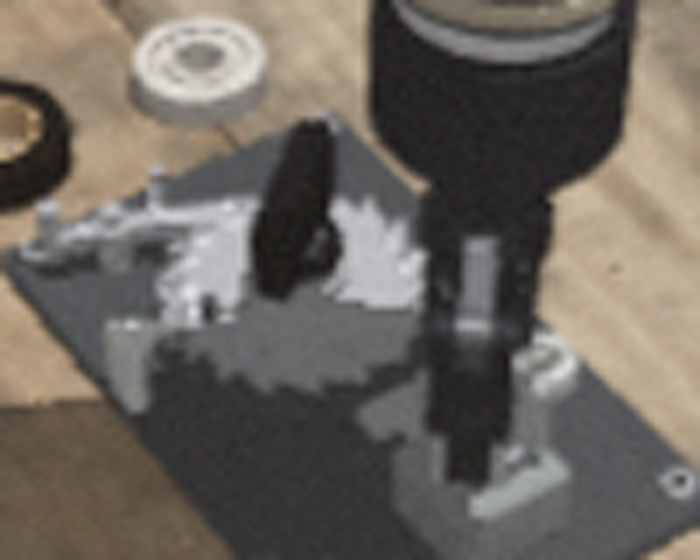

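The fingers straddle the wing. The stud at (208,305) hasn't moved. Going down, closing and tightening.

>>> jog_arm --increments '[[[0.6,2,6,1,0],[0,0,0,0,0],[0,0,0,0,0],[0,0,0,0,0],[0,0,0,0,0],[0,0,0,0,0]]]'

```text
time_s: 15.12
tool_pos: [496.1, -82.6, 129.1]
tool_rot: [-0.665, 0.245, -0.222, 0.669]
ft_force: [1.7, 1.7, -2.4]
opening: 0.1
```

```bash
python3 -c "
from h import *
goto([494.5,-84,128],1.1)"
```

```text
t 15.12 tcp [496.1 -82.6 129.1] jawyaw 51.44 open 0.1 F [ 1.7  1.7 -2.4] T [ 0.23 -0.3   0.03] q [-0.18  0.45  0.34  2.09 -0.26  0.66  1.23]
tool shift [-0.4  1.1 -2.1] tilt down [-0.028  0.016 -0.999]
turn (mod pi) 0.879
```

>>> jog_arm --increments '[[[0,0,0,0,0.12],[0,0,0,0,0.15],[0,0,0,0,0.15],[0,0,0,0,0.15],[0,0,0,0,0.15],[0,0,0,0,0.1],[0,0,0,0,0.1],[0,0,0,0,0]]]'

```text
time_s: 16.12
tool_pos: [495.9, -82.5, 129.2]
tool_rot: [-0.492, 0.521, -0.5, 0.486]
ft_force: [1.0, 0.3, -2.6]
opening: 0.101
```

```bash
python3 -c "
from h import *
goto([494.5,-84,128],1.5)"
```

```text
t 16.12 tcp [495.9 -82.5 129.2] jawyaw -2.43 open 0.101 F [ 1.   0.3 -2.6] T [ 0.36 -0.62  1.39] q [-0.37  0.49  0.59  2.1  -0.44  0.7   0.47]
tool shift [ 1.5  1.2 -1.3] tilt down [-0.026  0.015 -1.   ]
turn (mod pi) -0.069
```

Moment Tz is 1.39 Nm with the jaw yaw just past the tight angle, so the wing is hard against its stop. I'll let go under that torque and lift.

>>> jog_arm --increments '[[[0.3,0,0,0,0],[0.6,0,0,0,0],[0.6,0,0,0,0],[0.6,0,-25,0,0],[0.6,0,-30,0,0],[0.6,0,-40,0,0],[0.6,0,-40,0,0],[0.6,45,0,0,0],[0.6,45,0,0,0],[0.6,0,0,0,0]]]'

```text
time_s: 17.38
tool_pos: [493.4, -179.5, 268.2]
tool_rot: [-0.49, 0.523, -0.502, 0.484]
ft_force: [-0.3, 0.8, -0.5]
opening: 0.6
```

```bash
python3 -c "
from h import *
goto([494.5,-84,128],1.5)
for n in ('scene','top'):
  f=r.grab_frame(n)[:,:,::-1]
  cv2.imwrite(f'pics/{n}12f.png',f)
  u=f[160:240,250:350] if n=='scene' else f[170:260,190:350]
  cv2.imwrite(f'pics/{n}12.png',cv2.resize(u,None,fx=5,fy=5,interpolation=2))"
```

```text
t 17.38 tcp [ 493.4 -179.5  268.2] jawyaw -2.92 open 0.6 F [-0.3  0.8 -0.5] T [-0.01 -0.04 -0.03] q [-0.33  0.33  0.76  1.95 -0.27  1.    0.5 ]
tool shift [-9.320e+01  1.417e+02  1.000e-01] tilt down [-0.026  0.017 -1.   ]
turn (mod pi) -0.077
```

View pics/scene12.png

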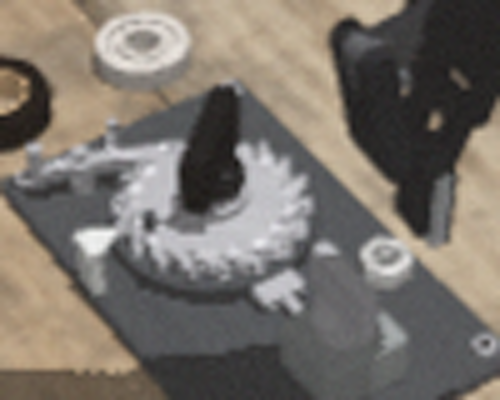

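View pics/top12.png

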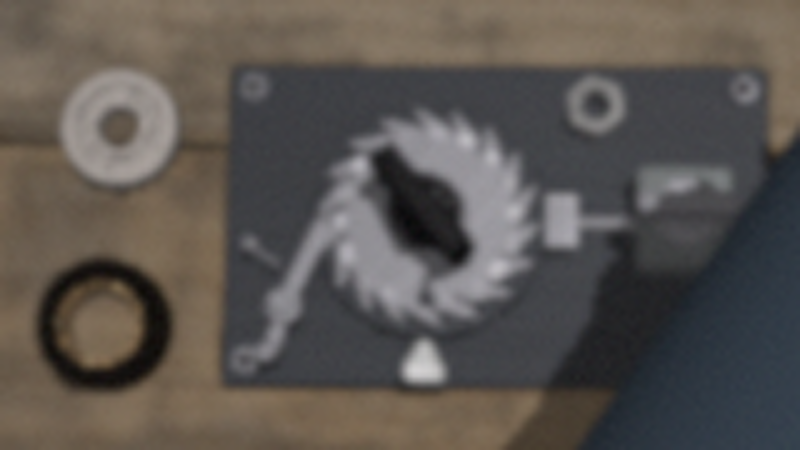

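The top picture shows the stud at (425,295), directly over the pointer at (423,345). Bearing, tape and nut haven't moved. The wing is in the arm's shadow, so I'll move aside to see it.

>>> jog_arm --increments '[[[0.6,40,0,0,0],[0.6,40,0,0,0],[0.6,40,0,0,0],[0.6,0,0,0,0]]]'

```text
time_s: 17.98
tool_pos: [491.2, -291.4, 263.4]
tool_rot: [-0.493, 0.522, -0.495, 0.49]
ft_force: [-1.0, 0.0, 0.3]
opening: 0.6
```

```bash
python3 -c "
from h import *
goto([494.5,-84,128],1.5)
o=[]
for n in ('scene','top'):
  f=r.grab_frame(n)[:,:,::-1]
  cv2.imwrite(f'pics/{n}13f.png',f)
  z=cv2.imread(f'pics/{n}0.png')
  sl=np.s_[180:250,250:360] if n=='scene' else np.s_[175:255,225:335+15]
  o=[cv2.resize(i[sl],(390,280),interpolation=2) for i in (z,f)]
  cv2.imwrite(f'pics/{n}13.png',np.hstack(o))
a=cv2.imread('pics/scene13.png');b=cv2.imread('pics/top13.png');cv2.imwrite('pics/cmp.png',np.vstack([a,b]))"
```

```text
t 17.98 tcp [ 491.2 -291.4  263.4] jawyaw -1.92 open 0.6 F [-1.   0.   0.3] T [-0.02 -0.08 -0.01] q [-0.1   0.42  0.75  1.84 -0.33  1.04  0.75]
tool shift [-204.3  140.2    0.5] tilt down [-0.03   0.024 -0.999]
turn (mod pi) -0.06
```

View pics/cmp.png

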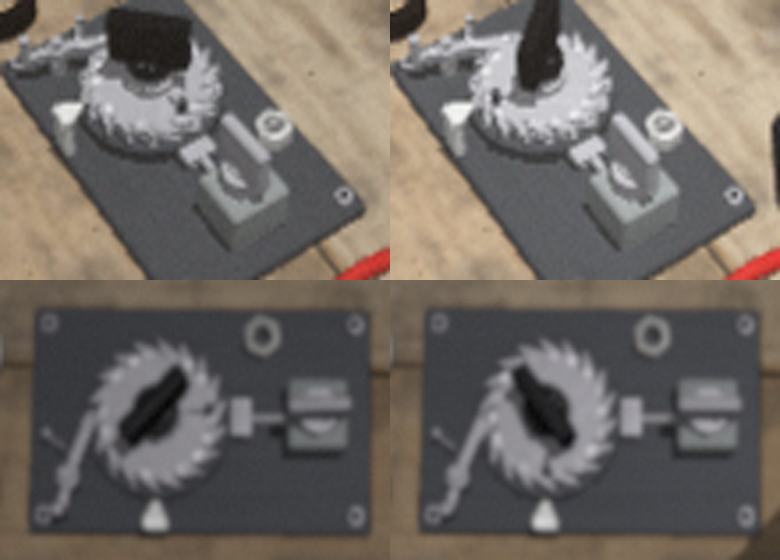

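The wing looks the same as at the start and the nut hasn't moved. One numeric check of the stud and wing.

Run:
```python
from h import *
f=cv2.imread('pics/top13f.png').astype(int); g=f.max(2)
for k in range(5,10):
    th=np.radians(-178.9+ (7-k)*20); p=proj('top',[[491.5+37*np.cos(th),32.3+37*np.sin(th),41]])[0]
    ps=proj('scene',[[491.5+37*np.cos(th),32.3+37*np.sin(th),41]])[0]
    print(k,p.round(1),ps.round(1))
print(g[222:236,266:284])
s=cv2.imread('pics/scene13f.png').max(2); print(s[196:210,270:288])
a=cv2.imread('pics/top0.png').max(2).astype(int)
d=abs(g-a)[200:228,310:345]; print('lock diff top',d.mean(),d.max())
a=cv2.imread('pics/scene0.png').max(2).astype(int); d=abs(s.astype(int)-a)[205:245,300:335]; print('lock diff scene',d.mean(),d.max())
```

```text
5 [285.3 225.1] [287.1 206.9]
6 [280.2 228. ] [282.4 205.2]
7 [274.5 228.9] [278.9 202.6]
8 [268.8 227.9] [277.1 199.2]
9 [263.8 225. ] [277.  195.7]
[[154 152 154 152 151 149 141 120 103  85  78  77  71  56  44  43  64 100]
 [152 152 152 154 154 155 154 146 126 101  83  77  76  73  73  85 104 127]
 [150 150 151 153 155 157 159 155 136 107  87  82  85  96 109 124 137 150]
 [151 152 153 153 156 159 160 152 131 109 104 105 110 128 141 150 155 157]
 [153 156 155 156 156 158 157 149 126 113 124 135 143 150 154 153 159 161]
 [160 164 162 159 158 157 153 141 118 111 133 150 155 156 155 156 157 160]
 [160 172 170 163 157 154 149 132 104 100 125 148 158 157 152 147 149 153]
 [147 163 165 162 156 153 147 123  91  85 111 141 159 161 150 139 135 138]
 [122 146 156 155 152 152 148 129 101  92 105 134 154 159 152 144 134 124]
 [ 97 127 141 142 134 134 141 141 131 119 117 128 138 145 148 150 146 136]
 [ 83 105 126 130 116 109 118 133 141 144 132 115 107 112 123 134 142 139]
 [ 74  86 102 112 104  89  88 102 125 136 132 115  94  83  92 101 108 111]
 [ 69  71  81  89  89  78  75  78  91 106 118 111 
[... 525 characters left out ...]
 209 212 162 117  84  50]
 [ 96  99 127 177 192 198 190 193 168 117 130 193 210 203 149 115 109  82]
 [100  95  99 128 183 189 175 194 143  91 102 169 193 165 113 106 116 119]
 [ 99  86  91 161 183 168 178 219 167  62  85 126 159 130 111 113 122 116]
 [159 154 158 180 188 173 176 201 150  79  93 176 211 174 147 129 119 114]
 [238 240 237 199 166 162 172 200 175 138 149 189 208 207 206 177 149 149]
 [239 238 210 148 120 104 146 189 168 187 223 217 205 206 207 206 205 205]
 [237 224 150  98 100  87 146 183 149 167 222 223 204 206 207 205 205 204]
 [232 171  82  78  96  98 142 192 157 111 180 208 196 191 205 208 202 199]]
lock diff top 9.528571428571428 23
lock diff scene 17.544285714285714 165
```

Run:
```python
from h import *
for n,sl in(('scene',np.s_[200:245,298:336]),('top',np.s_[200:228,312:342])):
    a=cv2.imread(f'pics/{n}0.png')[sl];b=cv2.imread(f'pics/{n}13f.png')[sl]
    A=a.astype(np.float32).mean(2);B=b.astype(np.float32).mean(2)
    print(n,cv2.phaseCorrelate(A,B), (B-A).mean().round(1))
    o=np.hstack([cv2.resize(i,None,fx=9,fy=9,interpolation=2) for i in(a,b)]);cv2.imwrite(f'pics/{n}_lock.png',o)
```

```text
scene ((-0.13644464063726858, 0.34637625697270025), 0.8715563265482584) 17.5
top ((-0.12894044598045085, -0.17336546322107615), 0.9503122769461738) 9.4
```

View pics/scene_lock.png

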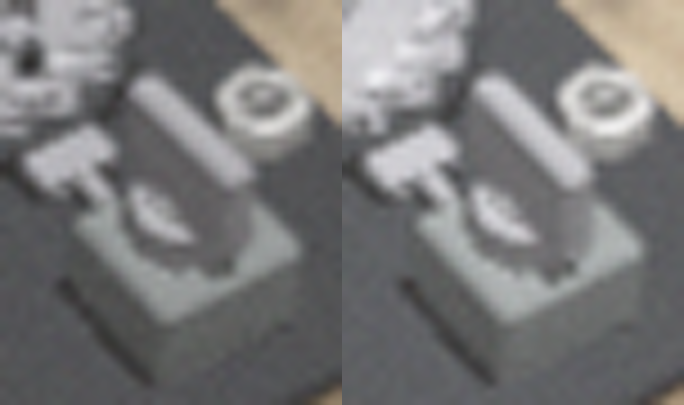

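View pics/top_lock.png

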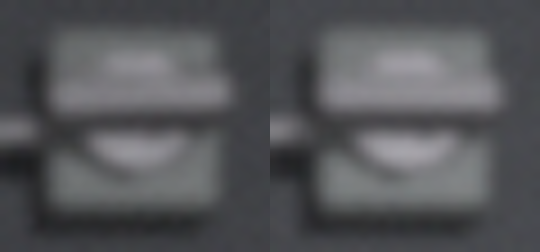

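Before and after, the lock looks the same in both views, apart from lighting. Handing in.

```bash
python3 -c "
from h import *
s=r.state();print(s['time_s'],s['ft_force'].round(1)); print(r.job_done())"
```

```text
18.075 [-0.1  0.4 -0.7]
the job is handed in; nothing more can be done
None
```

The adjuster is set: the pawl alone holds the wheel with the stud at the pointer, and the wing lock is tight again. I handed it in at 18.1 s with the arm clear of everything.

**What I did:** I loosened the wing lock by about 0.87 rad and the wheel fell back to tooth 2. I then wound it clockwise by the bar knob to about 0.15 rad past tooth 7 and let go so the pawl took it. Last, I tightened the wing lock against its stop.

**Last checks:**
- **Stud:** in the top view it is at pixel (274.6, 229.2), against (274.5, 228.9) predicted for tooth 7; a tooth either side would be nearly 6 px away. The scene view agrees to about 1 px.
- **Lock:** the moment reached 1.4 Nm against the stop just before I let go. The wing then looked the same as at the start in both views.
- **Surroundings:** bearing, tape and nut look unmoved. The pliers and wrench were not re-measured; they are fixed to the bench and the arm never went near them.

**What went wrong or disagreed:**
- My first grip on the wing closed on something about 26 mm wide, probably its hub. I opened, went up about 8 mm and gripped again.
- The tool ended tilted by about 2°, with no visible effect.
- Raw brightness around the lock differed between the first and last pictures. I put this down to lighting, since the shapes matched.

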